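# Roll a fresh label onto a vial with a press pad

## Task

The label on the lying vial is fresh: pick up the press pad by its orange grip, lay its flat sole on top of the vial and, in one stroke without letting up, roll the vial up the bed of the jig until it drops into the groove against the blue stop, then press it home there. Press firmly but gently all the way, with about 8 N (under 3 N the label does not stick, above 20 N the vial cracks), and touch the vial with nothing but the pad. Finally put the pad down flat on the worktop clear of the jig; leave the bottle, the tape and the marker alone.

Things in the scene. Friction and masses are not known exactly. Their poses are not given: they have to be found in the camera images.
- jig: Fixed label-press jig: grey base 190 x 86 x 15 mm with a 70 mm wide aluminium bed on it, which rises towards a blue stop by an angle that differs every time, 1 to 6 degrees: not measured, to be felt; it does not move under load. Origin: centre of the underside, on the worktop; z up, x = rolling direction from start place to stop, y = across.
- bed_start (a point): Point on the bed's hinge line (along the jig's y), in the bed's top face under the vial's start place: 35 mm from the jig's origin on the -x side, 36 mm above the worktop whatever the slope. Along the bed from here: blue rear ledge 8 mm high with its face 16 mm behind; flat bed for 61.5 mm; then a groove 2.5 mm deep, up to the stop's face at 86 mm; stop 14 mm above the bed.
- groove (a point): Point on the top of the grey base (15 mm above the worktop), below the groove: 34 mm from the jig's origin on its +x side, on the centre line. The axis of a seated vial is above it within about 1 mm along x; its top then stands 65 mm above the worktop plus the bed's rise, 1 to 8 mm.
- vial: White plastic vial, loose, about 40 g, lying across the bed against the rear ledge. Body 31 mm in diameter, 78 mm long; then a cap 34 mm in diameter, 12 mm long, which overhangs the bed at the jig's +y side and must stay clear of the pad. Origin: centre of its bottom end; its z runs along its axis to the cap; x and y turn as it rolls. It travels half as far as the pad.
- vial_center (a point): Point on the vial's axis, halfway along the 78 mm body (39 mm from its bottom end). At the start it lies 36 to 39 mm from the jig's origin on the -x side, 15.5 mm above the bed. Pressed between pad and bed, it is stiff: 10 N compress the contacts by only about 0.3 mm.
- press_pad: Loose hand press pad, about 0.2 kg, standing on the worktop with its grip up. Sole plate 130 mm (along its x) x 56 mm (along y) x 10 mm thick, underside black rubber; on its middle an upright orange grip bar, 20 mm thick along x, 50 mm wide along y, top 54 mm above the sole. Origin: centre of the underside; z up. To roll the vial its x lies along the jig's x (either way round) and its middle over the jig's centre line.
- pad_grip (a point): Point in the middle of the orange grip bar, 38 mm above the pad's underside; take the bar across its 20 mm thickness (along the pad's x).
- amber_bottle: Bystander: amber bottle with black cap, 33 x 34 x 92 mm, standing; origin at the centre of its underside.
- tape_roll: Bystander: roll of tape lying flat, 52 x 54 x 13 mm; origin at the centre of its underside.
- marker: Bystander: black marker lying, 14 x 140 x 16 mm, long along its y; origin at the centre of its underside.
Mind the look-alikes: they are no part of the job. What is shaped like the vial but red is not meant.

How it is judged (in metres and radians):
On the way, in this order (a step that is already met when the one before it is completed fails the run):
1. the pad presses on top of the vial with more than 3 N at its start place (contact force between press_pad and vial above 3 N and z of vial_center in the frame of press_pad below -0.01 m and x of vial_center in the frame of jig below -0.026 m), for 0.2 s.
2. in the first half of the bed the vial is rolled under the pad with more than 3 N (contact force between press_pad and vial above 3 N and z of vial_center in the frame of press_pad below -0.01 m and x of vial_center in the frame of jig between -0.02 and 0 m), for 0.1 s.
3. in the second half of the bed the vial is still pressed with more than 3 N (contact force between press_pad and vial above 3 N and z of vial_center in the frame of press_pad below -0.01 m and x of vial_center in the frame of jig between 0.004 and 0.026 m), for 0.1 s.
4. the vial is pressed home in the groove at the stop with more than 3 N (contact force between press_pad and vial above 3 N and z of vial_center in the frame of press_pad below -0.01 m and x of vial_center in the frame of jig between 0.03 and 0.039 m and y of vial_center in the frame of jig between -0.01 and 0.01 m and angle between the z axis of vial and the y axis of jig, either way round below 0.1 rad), for 0.2 s.
At the end, for the whole second after the job is handed in: The vial rests in the groove against the stop (axis 30 to 39 mm from the jig's origin along x, centred across within 10 mm, parallel to the stop within 0.1 rad), and the pad lies flat on the worktop, released, touching neither jig nor vial (x of vial_center in the frame of jig between 0.03 and 0.039 m and y of vial_center in the frame of jig between -0.01 and 0.01 m and angle between the z axis of vial and the y axis of jig, either way round below 0.1 rad and linear speed of each of vial, press_pad below 0.01 m/s and height (world z) of press_pad below 0.006 m and angle between press_pad's own z axis and vertical below 0.06 rad and contact force between press_pad and jig below 0.1 N and contact force between press_pad and vial below 0.1 N).
It fails at once if the pad presses on the vial with more than 20 N (contact force between press_pad and vial above 20 N).
It fails at once if the fingers or the arm touch the vial (contact force between any of the fingers, the arm and vial above 0.5 N).
It fails at once if the amber bottle is moved by more than 20 mm (distance of amber_bottle from where it was at the start of the episode above 0.02 m).
It fails at once if the tape roll is moved by more than 20 mm (distance of tape_roll from where it was at the start of the episode above 0.02 m).
It fails at once if the marker is moved by more than 20 mm (distance of marker from where it was at the start of the episode above 0.02 m).
It also fails if it takes over 72 s, if anything falls off the work surface, if the arm or the gripper's body presses on something with over 40 N, if the wrist force passes 120 N, or if a joint passes its speed limit or range.

## Robot

A 7-joint arm with a two-finger parallel gripper is mounted at the origin on a cart in front of the work surface, level with it; the furniture and walls round the work are solid. World frame = base frame: x ahead of the robot, y to its left, z up, the work surface at z = 0. Lengths are in m, angles in degrees, forces in N, time in s.
With the tool pointing down it reaches from about 0.425 to 0.825 m from the base axis. Payload 3.6 kg.
Tool frame: the origin (TCP) lies between the finger pads; the fingertips stand 25 mm ahead of it and the grasp point (between the pads) lies 6 mm ahead of it; x points along the fingers, z is the direction in which the jaws open and shut, and the axes are right-handed (so a half turn about x gives the same grasp; the last joint's range is limited). The gripper opens to 93 mm and grips with 3 to 60 N. Pads are 15 mm wide; open, the fingers measure 128 mm over their backs; the gripper's body (75 mm by 188 mm) begins 65 mm behind the grasp point.
Start: joints at [68.44, 35.231, -0.722, 81.555, 0.464, 63.22, -2.315], TCP at [0.223, -0.611, 0.244] pointing down, gripper open.
Joint ranges: [-178.69, 178.69], [-17.37, 117.87], [-77.05, 75.6], [15.02, 138.74], [-78.02, 258.01], [0.78, 113.62], [-162.83, 162.83]. Speed limits (degrees/s): [159.86, 159.86, 180, 180, 180, 180, 180].

## Interface

Orientations are given as [roll, pitch, yaw] about the fixed x, y, z axes, in that order (R = Rz(yaw) Ry(pitch) Rx(roll)).
In Python, from bench import get_state, get_image, camera_info, finish_job gives the robot as it stands. The module is installed in compiled form; this text tells all that it offers.
- The arm moves only by the shell command python3 -m pendant 'ROWS' [FORCE]. ROWS is text: rows parted by semicolons, each of 7 numbers parted by spaces: the turn, a rotation vector about the tool's x, y, z each as a share of 360 degrees, from -1 to 1, then the shift along the tool's x, y, z each as a share of 400 mm, from -1 to 1, then the gripper's target within -1 to 1 (shut at 1, half-way at 0, fully open at -1). In form: wx wy wz dx dy dz claw; .... A call has exactly 10 rows; each row is the pose to reach, as a shift and turn from the pose commanded when the call began, along the tool's axes at that moment, turning the shorter way round; what a row does not reach only later rows make up. A row lasts 1/12 s, in which the tool goes at most 41.7 mm and 7.16 degrees, less where a joint would pass 70% of its speed; a pose out of reach is approached as far as the arm can. A call with a number of a shift or a turn outside -1 to 1 is refused whole. A call with a gripper value outside its range is refused whole. The fingers move at their own pace and stop on an object; FORCE is the grip in N (left out, the last holds). Time passes only in rows, so rows that repeat a pose let the fingers close, or fill a call up. It gives the time, the measured TCP pose, the force and the opening at its end, in the units of the state.
- get_state(): the state, without advancing time (a new reading comes with each control period).
- get_image(name): name is "scene" or "top" or "wrist"; returns the picture (384x512x3 uint8, red, green, blue); there is no depth.
- camera_info(name): a dict with "intrinsics" (3x3 intrinsics, pixels), "R" (3x3) and "t" (3): a world point X has camera coordinates R X + t. Camera axes: x right, y down, z forward; pixel columns grow to the right and rows downward; lengths in m; the calibration is good to about 2 mm. A picture is of the moment at which its call begins: read the wrist's pose just before it. camera_info takes no time and is no camera call; for the wrist camera it gives the pose at the moment of the call.
- finish_job(): hands the job in, once; it reports no verdict.
The state is a dict: "clock": time; "joint_pos": joint angles; "qvel": joint speeds; "effort": joint torques, N m; "ee_pos": TCP position; "tcp_rot": TCP orientation; "force": force on the tool from outside, world axes, zero at the start; "moment": the same for the moment, N m; "gripper_width": finger opening in m.
Only numpy, scipy, OpenCV 4.12 (cv2) and the standard library are available. Lean on these libraries where they do the work, as an engineer would, in place of code of your own. Each camera call takes 0.05 s, during which the arm holds its last target.

## Working session

There is one attempt and no reset: what is moved stays moved. The work goes in short steps, Python scripts to look and compute and a shell command to move; the robot and the scene stay as the last step left them, time stands still between calls to the robot, and variables do not carry over. Pictures are saved under pics/ and viewed, and the job is handed in when it is done.

```bash
mkdir -p pics; ls; python3 - <<'E'
from bench import *
import cv2
s=get_state(); print(s)
for n in ["scene","top","wrist"]:
    c=camera_info(n); print(n,c)
    im=get_image(n); cv2.imwrite(f"pics/{n}0.png",im[:,:,::-1])
E
```

```text
pics
{'clock': 0.0, 'joint_pos': array([68.43933692, 35.28776124, -0.72363037, 81.63766616,  0.46465028,
       63.21890335, -2.31307348]), 'qvel': array([ 0.03822064,  0.02565799,  0.0500045 , -0.0206056 ,  0.04279722,
       -0.024213  ,  0.08494126]), 'effort': array([ 3.16443420e-04, -4.58930326e+01,  2.08580922e-01, -1.65745819e+01,
       -6.12411881e-02,  2.03142356e-02,  2.23154489e-04]), 'ee_pos': array([ 0.22253829, -0.60997166,  0.24251906]), 'tcp_rot': array([-179.19850631,   89.85854916,  110.85016001]), 'force': array([-0.19444929, -0.18080713,  0.24374591]), 'moment': array([ 0.02369144, -0.01487303, -0.04429477]), 'gripper_width': 0.09295269790529133}
scene {'intrinsics': array([[406.87397654,   0.        , 249.96382448],
       [  0.        , 406.87397654, 194.39645058],
       [  0.        ,   0.        ,   1.        ]]), 'R': array([[-0.53369238, -0.84555252,  0.01460718],
       [-0.42142531,  0.25093889, -0.87145303],
       [ 0.7331938 , -0.47124368, -0.49026141]]), 't': array([0.30256063, 0.28740867, 0.95421479])}
top {'intrinsics': array([[382.88180004,   0.        , 259.99970034],
       [  0.        , 382.88180004, 189.5164267 ],
       [  0.        ,   0.        ,   1.        ]]), 'R': array([[ 0.04105757, -0.99914458, -0.00493716],
       [-0.97816016, -0.0391866 , -0.20412526],
       [ 0.20375717,  0.01321022, -0.97893233]]), 't': array([0.02024241, 0.52770489, 1.1212153 ])}
wrist {'intrinsics': array([[299.33156556,   0.        , 254.53356968],
       [  0.        , 299.33156556, 189.86013624],
       [  0.        ,   0.        ,   1.        ]]), 'R': array([[ 0.34240199, -0.93955224, -0.00157069],
       [-0.90144837, -0.3289861 ,  0.28135207],
       [-0.2648617 , -0.09491962, -0.95960333]]), 't': array([-0.64915649, -0.03221055,  0.389732  ])}
```

View pics/scene0.png

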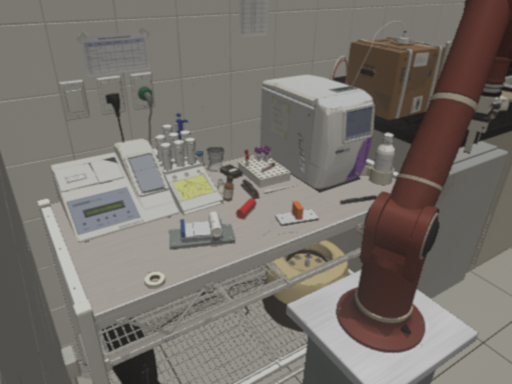

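View pics/top0.png

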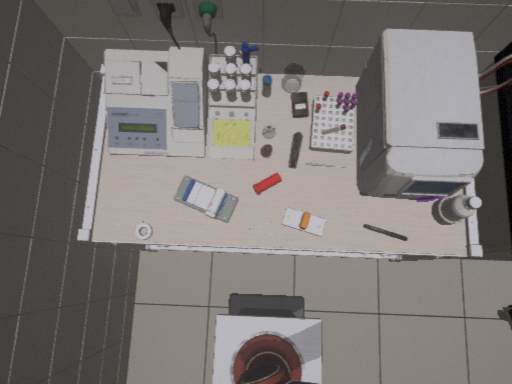

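View pics/wrist0.png

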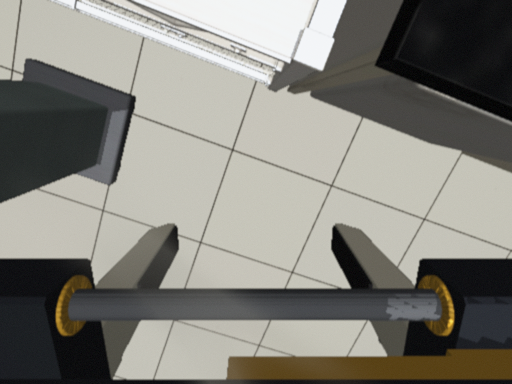

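```bash
cat > h.py <<'E'
import numpy as np, cv2
from bench import *
from scipy.spatial.transform import Rotation as Rn
def ray(c,u,v,z):
    K,R,t=c["intrinsics"],c["R"],np.array(c["t"])
    d=R.T@np.linalg.inv(K)@np.array([u,v,1.]); o=-R.T@t
    return o+d*(z-o[2])/d[2]
def proj(c,X):
    p=c["intrinsics"]@(c["R"]@np.array(X)+c["t"]); return p[:2]/p[2]
E
python3 - <<'E'
import cv2
im=cv2.imread("pics/top0.png")
cv2.imwrite("pics/topz.png",cv2.resize(im[165:250,130:250],None,fx=6.6,fy=6.6,interpolation=cv2.INTER_CUBIC))
cv2.imwrite("pics/topp.png",cv2.resize(im[165:250,250:410],None,fx=5,fy=5,interpolation=cv2.INTER_CUBIC))
im=cv2.imread("pics/scene0.png")
cv2.imwrite("pics/scenez.png",cv2.resize(im[190:260,160:330],None,fx=4.7,fy=4.7,interpolation=cv2.INTER_CUBIC))
E
```

```text
(no output)
```

View pics/topz.png

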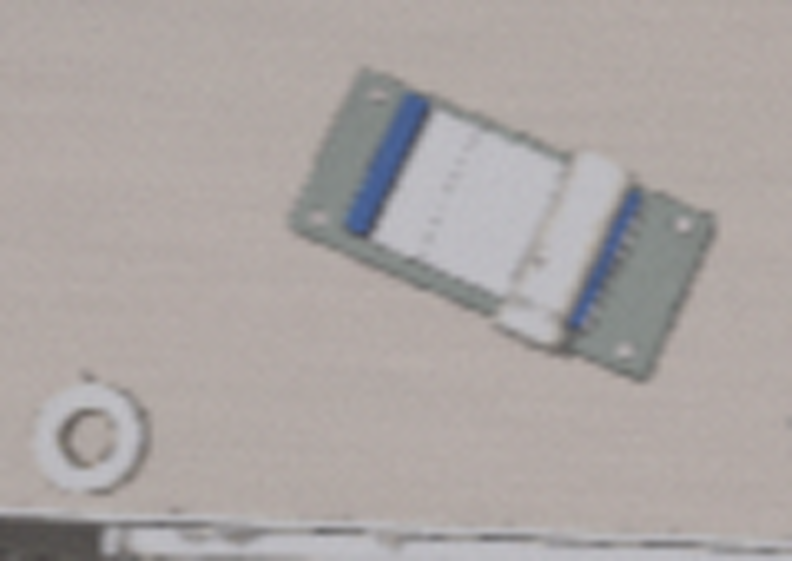

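View pics/topp.png

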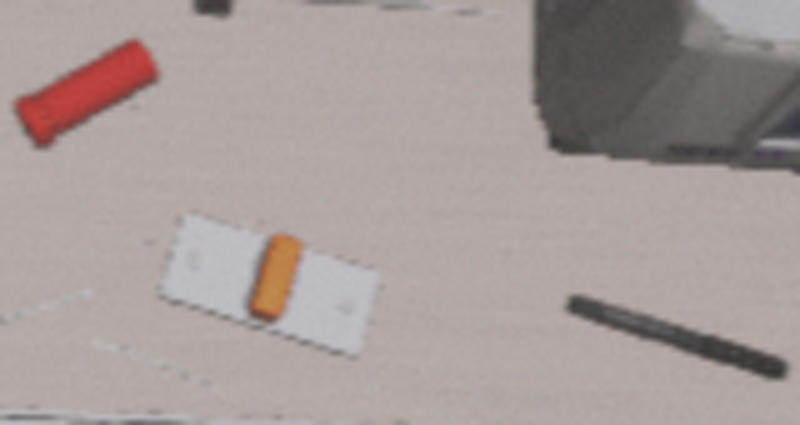

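View pics/scenez.png

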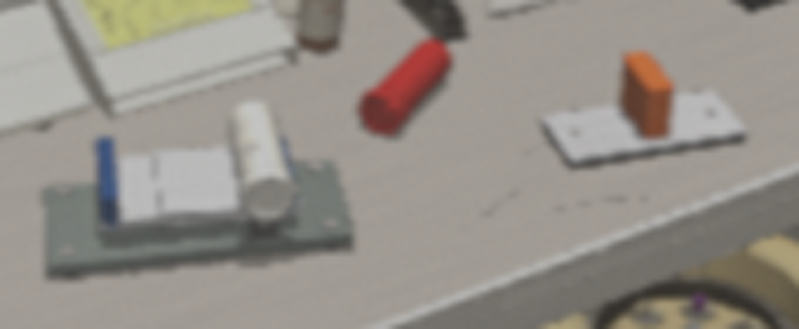

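```bash
python3 - <<'E'
from h import *
c=camera_info("top")
def f(pts,s,ox,oy,z,name):
    P=np.array([ray(c,(u+.5)/s-.5+ox,(v+.5)/s-.5+oy,z) for u,v in pts])[:,:2]
    print(name,P.round(4).tolist(),"c",P.mean(0).round(4),[round(float(np.linalg.norm(P[i]-P[i-1])),4) for i in range(len(P))],
     [round(float(np.degrees(np.arctan2(*(P[i]-P[i-1])[::-1]))),1) for i in range(len(P))])
f([(365,67),(715,213),(645,380),(292,222)],6.6,130,165,.015,"jig")
f([(186,213),(380,268),(358,355),(160,297)],5,250,165,.010,"pad")
f([(275,234),(302,239),(276,321),(250,314)],5,250,165,.054,"grip")
f([(597,150),(530,345)],6.6,130,165,.0,"vial")
E
```

```text
jig [[0.5734, 0.2847], [0.5082, 0.111], [0.4266, 0.1399], [0.4957, 0.3135]] c [0.501  0.2123] [0.0829, 0.1855, 0.0865, 0.1869] [-20.3, -110.6, 160.5, 68.3]
pad [[0.4821, -0.0447], [0.4521, -0.1672], [0.3971, -0.1539], [0.4283, -0.0299]] c [ 0.4399 -0.0989] [0.0558, 0.1262, 0.0566, 0.1279] [-15.4, -103.8, 166.4, 75.9]
grip [[0.4642, -0.0964], [0.4618, -0.1128], [0.4114, -0.0979], [0.415, -0.0822]] c [ 0.4381 -0.0973] [0.0512, 0.0166, 0.0525, 0.0161] [-16.1, -98.3, 163.5, 77.2]
vial [[0.5399, 0.1713], [0.443, 0.1975]] c [0.4914 0.1844] [0.1004, 0.1004] [-15.1, 164.9]
```

```bash
cat >> h.py <<'E'
def tgt(yaw):  # tool x down, tool z along yaw(deg)
    a=np.radians(yaw); x=np.array([0,0,-1.]); z=np.array([np.cos(a),np.sin(a),0]); return np.column_stack([x,np.cross(z,x),z])
def cur(s=None):
    s=s or get_state(); return Rn.from_euler('xyz',s["tcp_rot"],degrees=True).as_matrix(), np.array(s["ee_pos"])
def row(p,yaw=None,R1=None):
    R,q=cur(); 
    T=R1 if R1 is not None else (tgt(yaw) if yaw is not None else R)
    w=np.degrees(Rn.from_matrix(R.T@T).as_rotvec())/360; d=R.T@(np.array(p)-q)/0.4
    return np.round(np.r_[w,d],4)
E
python3 - <<'E'
from h import *
R,q=cur(); print(R.round(3))
for y in (76,-104): print(row([.44,-.098,.2],y))
E
```

```text
[[-0.001  0.939  0.343]
 [ 0.002  0.343 -0.939]
 [-1.    -0.    -0.002]]
[-4.0540e-01 -1.0000e-04 -4.0000e-04  1.0880e-01  9.4950e-01 -1.0163e+00]
[ 9.4600e-02 -3.0000e-04  1.0000e-04  1.0880e-01  9.4950e-01 -1.0163e+00]
```

```bash
python3 -m pendant '0.0095 0 0 0 0.05 -0.053 -1; 0.019 0 0 0 0.12 -0.128 -1; 0.0285 0 0 0 0.19 -0.203 -1; 0.038 0 0 0.01 0.26 -0.278 -1; 0.0475 0 0 0.02 0.33 -0.353 -1; 0.057 0 0 0.03 0.4 -0.428 -1; 0.0665 0 0 0.04 0.47 -0.503 -1; 0.076 0 0 0.05 0.54 -0.578 -1; 0.0855 0 0 0.06 0.61 -0.653 -1; 0.0946 0 0 0.07 0.68 -0.728 -1' 60; python3 -c "
from h import *
print(row([.44,-.098,.2],-104))"
```

```text
clock: 0.98
ee_pos: [0.3788, -0.2419, 0.2156]
tcp_rot: [114.6, 90.0, 10.4]
force: [0.3, -0.7, 0.7]
gripper_width: 0.0924
[-0.0005 -0.     -0.      0.039   0.0601 -0.3863]
```

```bash
python3 -m pendant '0 0 0 0.01 0.015 -0.09 -1; 0 0 0 0.02 0.03 -0.18 -1; 0 0 0 0.03 0.045 -0.27 -1; 0 0 0 0.039 0.06 -0.34 -1; 0 0 0 0.039 0.06 -0.38 -1; 0 0 0 0.039 0.06 -0.386 -1; 0 0 0 0.039 0.06 -0.386 -1; 0 0 0 0.039 0.06 -0.386 -1; 0 0 0 0.039 0.06 -0.386 -1; 0 0 0 0.039 0.06 -0.386 -1'; python3 -c "
from h import *
c=camera_info('wrist');im=get_image('wrist');cv2.imwrite('pics/w1.png',im[:,:,::-1])
print(c, get_state())"
```

```text
clock: 1.82
ee_pos: [0.4387, -0.1015, 0.2002]
tcp_rot: [13.2, 90.0, -91.0]
force: [0.7, -1.1, -0.4]
gripper_width: 0.0932
{'intrinsics': array([[299.33156556,   0.        , 254.53356968],
       [  0.        , 299.33156556, 189.86013624],
       [  0.        ,   0.        ,   1.        ]]), 'R': array([[-2.45793046e-01, -9.69322252e-01,  3.87463848e-04],
       [-9.30226751e-01,  2.35991860e-01,  2.81044540e-01],
       [-2.72514164e-01,  6.87183641e-02, -9.59694648e-01]]), 't': array([0.00911778, 0.4120053 , 0.47454277])} {'clock': 1.8667, 'joint_pos': array([  7.79617953,  21.18234747,   3.24946781, 116.49940954,
        -1.70615487,  42.3549428 , -92.09555122]), 'qvel': array([-0.22838826, -0.02202735, -0.41886805, -0.02531424, -0.01214756,
       -0.08854208,  0.01431477]), 'effort': array([-6.79098652e-02, -3.08684242e+01,  5.69151118e-01, -1.26085737e+01,
       -5.21006823e-04, -7.80493068e-02,  2.18373549e-03]), 'ee_pos': array([ 0.43873889, -0.10129451,  0.20018747]), 'tcp_rot': array([ 19.45473342,  89.97478494, -84.7281903 ]), 'force': array([-0.33958497, -0.6116737 , -0.2126941 ]), 'moment': array([ 0.09209911, -0.044179  , -0.01320622]), 'gripper_width': 0.09280735092607603}
```

View pics/w1.png

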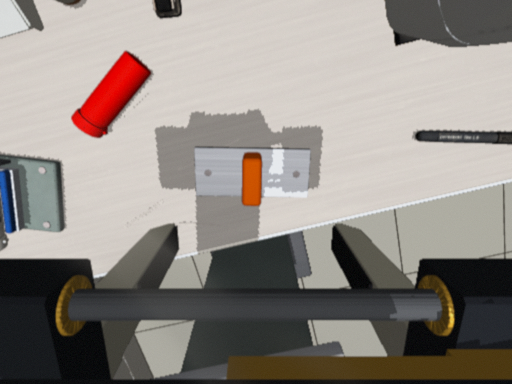

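```bash
python3 - <<'E'
from h import *
im=cv2.imread("pics/w1.png"); c=camera_info('wrist')
hsv=cv2.cvtColor(im,cv2.COLOR_BGR2HSV)
m=cv2.inRange(hsv,(5,150,80),(20,255,255)); m[:130]=0; m[230:]=0
ct=max(cv2.findContours(m,0,2)[0],key=cv2.contourArea); print(cv2.boundingRect(ct))
P=np.array([ray(c,u,v,.01)[:2] for u,v in [(195,147),(310,147),(310,196.5),(195,196)]])
print(P.round(4),P.mean(0)); d=P[1]-P[0];print(np.degrees(np.arctan2(d[1],d[0])),np.linalg.norm(d)); d=P[2]-P[3];print(np.degrees(np.arctan2(d[1],d[0])))
print("back edge centre of grip top", [ray(c,u,152.5,.054)[:2].round(4) for u in (243.5,262)])
E
```

```text
(242, 153, 20, 53)
[[ 0.4851 -0.0456]
 [ 0.454  -0.1684]
 [ 0.3978 -0.1573]
 [ 0.431  -0.0287]] [ 0.44199042 -0.10000684]
-104.20751216932524 0.1266433064601972
-104.4708108220571
back edge centre of grip top [array([ 0.4726, -0.0992]), array([ 0.4683, -0.1164])]
```

```bash
python3 -c "
from h import *
print(row([.442,-.1005,.044],-104.3))"
```

```text
[ 3.000e-04  1.000e-04 -0.000e+00  3.905e-01  7.400e-03 -4.100e-03]
```

```bash
python3 -m pendant '0 0 0 0.06 0.007 -0.004 -1; 0 0 0 0.14 0.007 -0.004 -1; 0 0 0 0.22 0.007 -0.004 -1; 0 0 0 0.29 0.007 -0.004 -1; 0 0 0 0.34 0.007 -0.004 -1; 0 0 0 0.375 0.007 -0.004 -1; 0 0 0 0.39 0.007 -0.004 -1; 0 0 0 0.39 0.007 -0.004 -1; 0 0 0 0.39 0.007 -0.004 -1; 0 0 0 0.39 0.007 -0.004 -1' ; python3 -c "
from h import *
print(row([.442,-.1005,.044],-104.3)); print(get_state()['force'])
cv2.imwrite('pics/w2.png',get_image('wrist')[:,:,::-1])"
```

```text
clock: 2.7
ee_pos: [0.4429, -0.0994, 0.045]
tcp_rot: [92.2, 89.9, -11.9]
force: [-0.1, 0.3, 0.1]
gripper_width: 0.0934
[ 0.0007 -0.     -0.0003  0.0024 -0.0016  0.0033]
[-0.11919128  0.33368007  0.14099152]
```

View pics/w2.png

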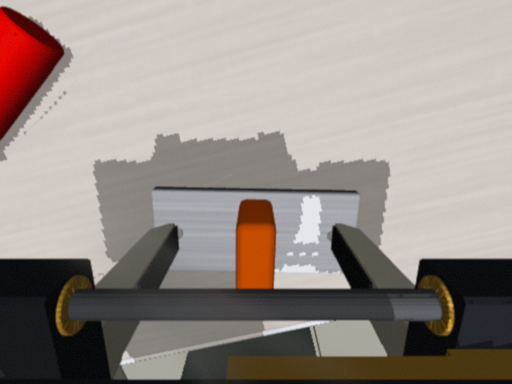

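```bash
python3 -m pendant '0 0 0 0 0 0 1; 0 0 0 0 0 0 1; 0 0 0 0 0 0 1; 0 0 0 0 0 0 1; 0 0 0 0 0 0 1; 0 0 0 0 0 0 1; 0 0 0 0 0 0 1; 0 0 0 0 0 0 1; 0 0 0 0 0 0 1; 0 0 0 0 0 0 1' 60; python3 -c "
from h import *
s=get_state();print(s['force'],s['moment'],s['ee_pos'],s['tcp_rot'],cur()[0])"
```

```text
clock: 3.58
ee_pos: [0.4423, -0.0989, 0.044]
tcp_rot: [-138.2, 90.0, 117.7]
force: [0.2, 0.3, -0.4]
gripper_width: 0.0313
[ 0.15533714  0.32527866 -0.42834398] [ 0.02650074  0.00426341 -0.02948347] [ 0.44226083 -0.09894211  0.04404206] [-138.2450854    89.99622833  117.74228116] [[-3.06426668e-05  9.70242359e-01 -2.42135836e-01]
 [ 5.82611762e-05 -2.42135834e-01 -9.70242359e-01]
 [-9.99999998e-01 -4.38379320e-05 -4.91077734e-05]]
```

```bash
python3 -m pendant '0 0 0 0 0 0 1; 0 0 0 0 0 0 1; 0 0 0 0 0 0 1; 0 0 0 0 0 0 1; 0 0 0 0 0 0 1; 0 0 0 0 0 0 1; 0 0 0 0 0 0 1; 0 0 0 0 0 0 1; 0 0 0 0 0 0 1; 0 0 0 0 0 0 1' ; python3 -m pendant '0 0 0 0.001 0 0 1; 0 0 0 0.0025 0 0 1; 0 0 0 0.0025 0 0 1; 0 0 0 0.0025 0 0 1; 0 0 0 0.0025 0 0 1; 0 0 0 0.0025 0 0 1; 0 0 0 0.0025 0 0 1; 0 0 0 0.0025 0 0 1; 0 0 0 0.0025 0 0 1; 0 0 0 0.0025 0 0 1'; python3 -c "
from h import *
s=get_state();print(s['force'],s['moment'],s['ee_pos'],s['tcp_rot'],cur()[0].round(4))"
```

```text
clock: 4.42
ee_pos: [0.4423, -0.099, 0.0441]
tcp_rot: [-128.1, 90.0, 127.9]
force: [-0.7, -0.4, -0.5]
gripper_width: 0.0197
clock: 5.25
ee_pos: [0.4423, -0.099, 0.044]
tcp_rot: [104.4, 90.0, 0.4]
force: [-1.3, -0.0, 8.3]
gripper_width: 0.0196
[-1.33389623 -0.0470685   8.33519733] [0.12765395 0.45326153 0.03625575] [ 0.44226322 -0.09898018  0.04403854] [104.38449029  89.97024431   0.36524843] [[ 5.000e-04  9.702e-01 -2.422e-01]
 [ 0.000e+00 -2.422e-01 -9.702e-01]
 [-1.000e+00  5.000e-04 -1.000e-04]]
```

```bash
python3 -m pendant '0 0 0 -0.03 0 0 1; 0 0 0 -0.1 0 0 1; 0 0 0 -0.18 0 -0.03 1; 0 0 0 -0.26 0 -0.08 1; 0 0 0 -0.34 0 -0.15 1; 0 0 0 -0.4 0 -0.22 1; 0 0 0 -0.43 0 -0.27 1; 0 0 0 -0.44 0 -0.29 1; 0 0 0 -0.44 0 -0.3 1; 0 0 0 -0.44 0 -0.3 1' ; python3 -c "
from h import *
s=get_state();print(s['force'],s['moment'],s['ee_pos'],s['tcp_rot'],cur()[0].round(4))
c=camera_info('wrist');np.savez('w3.npz',**c)
cv2.imwrite('pics/w3.png',get_image('wrist')[:,:,::-1])"
```

```text
clock: 6.08
ee_pos: [0.4703, 0.0175, 0.218]
tcp_rot: [-66.9, 89.8, -170.9]
force: [0.1, -0.3, -3.1]
gripper_width: 0.0197
[ 0.09947699 -0.34590541 -3.05701164] [-0.00803664  0.02117913  0.02861992] [0.47031012 0.01745981 0.21797554] [ -66.91179972   89.84597752 -170.88208604] [[-2.700e-03  9.704e-01 -2.414e-01]
 [-4.000e-04 -2.414e-01 -9.704e-01]
 [-1.000e+00 -2.500e-03  1.100e-03]]
```

View pics/w3.png

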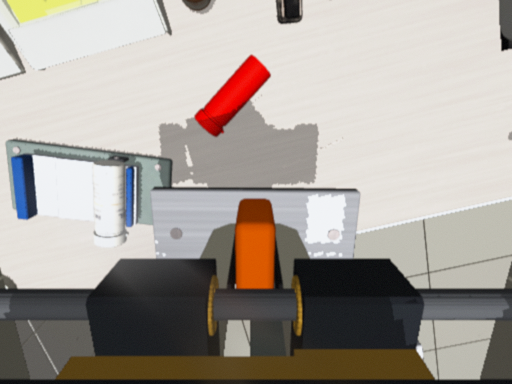

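```bash
python3 - <<'E'
from h import *
c=dict(np.load("w3.npz"))
im=cv2.imread("pics/w3.png")
cv2.imwrite("pics/w3z.png",cv2.resize(im[130:260,0:190],None,fx=4.2,fy=4.2,interpolation=cv2.INTER_CUBIC))
A,B=[ray(c,u,v,.015)[:2] for u,v in [(10,141),(172,159)]]
d=A-B; print(A,B,np.linalg.norm(d),np.degrees(np.arctan2(d[1],d[0])))
x=d/np.linalg.norm(d); y=np.array([-x[1],x[0]]); print("centre",(A+B)/2+y*.043)
E
```

```text
[0.57215139 0.2781651 ] [0.50792018 0.10613215] 0.18363274379720984 69.52609060835067
centre [0.49975202 0.2071892 ]
```

View pics/w3z.png

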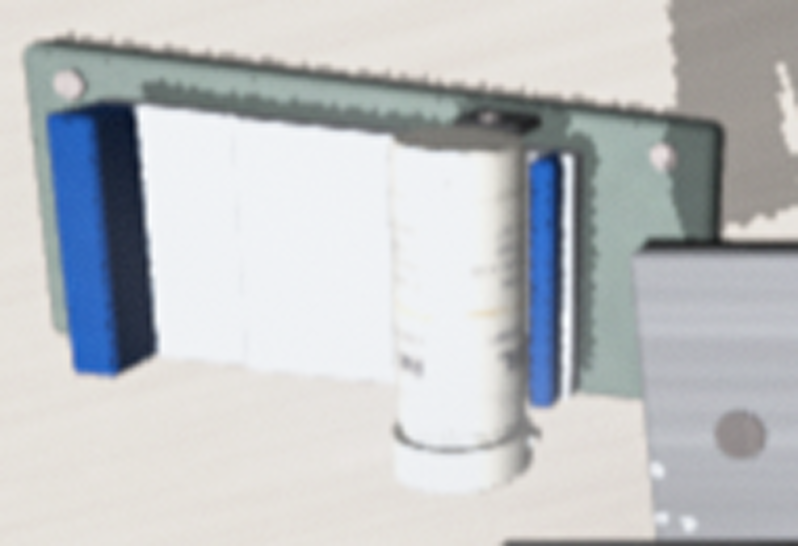

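```bash
python3 -c "
from h import *
print(row([.4749,.1419,.150],-110.6))"
```

```text
[ 0.0181  0.0004  0.0005  0.1686 -0.0638 -0.3079]
```

```bash
python3 -m pendant '0.004 0 0 0 -0.01 -0.04 1; 0.008 0 0 0.02 -0.02 -0.1 1; 0.012 0 0 0.05 -0.03 -0.17 1; 0.016 0.0002 0.0002 0.09 -0.045 -0.24 1; 0.018 0.0004 0.0005 0.13 -0.06 -0.29 1; 0.018 0.0004 0.0005 0.16 -0.064 -0.305 1; 0.018 0.0004 0.0005 0.168 -0.064 -0.308 1; 0.018 0.0004 0.0005 0.168 -0.064 -0.308 1; 0.018 0.0004 0.0005 0.168 -0.064 -0.308 1; 0.018 0.0004 0.0005 0.168 -0.064 -0.308 1' ; python3 -c "
from h import *
print(row([.4749,.1419,.150],-110.6))
s=get_state();print(s['force'],s['moment'],s['ee_pos'],cur()[0].round(4))
for n in ('wrist','top','scene'):
  c=camera_info(n);np.savez(n+'4.npz',**c);cv2.imwrite(f'pics/{n}4.png',get_image(n)[:,:,::-1])
im=cv2.imread('pics/top4.png');cv2.imwrite('pics/top4z.png',cv2.resize(im[165:250,130:250],None,fx=6,fy=6,interpolation=2))
im=cv2.imread('pics/scene4.png');cv2.imwrite('pics/scene4z.png',cv2.resize(im[180:260,150:270],None,fx=6,fy=6,interpolation=2))
"
```

```text
clock: 6.97
ee_pos: [0.4769, 0.1411, 0.1523]
tcp_rot: [118.3, 89.7, 7.7]
force: [0.5, -0.6, -2.0]
gripper_width: 0.0199
[-0.0002 -0.0003 -0.0006  0.0057 -0.0054  0.    ]
[ 0.53220728 -0.5823083  -1.95751773] [ 0.04572763 -0.01070187 -0.00263473] [0.47691188 0.14114448 0.15227659] [[ 4.500e-03  9.355e-01 -3.533e-01]
 [ 6.000e-04 -3.533e-01 -9.355e-01]
 [-1.000e+00  4.000e-03 -2.100e-03]]
```

View pics/wrist4.png

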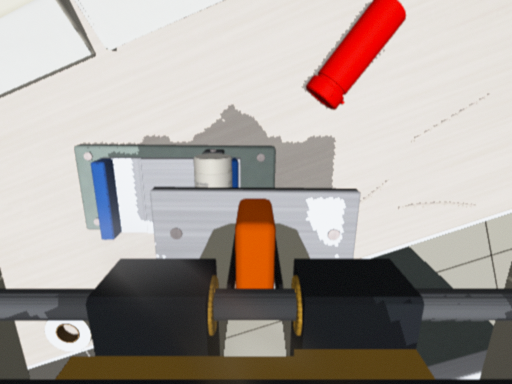

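View pics/top4z.png

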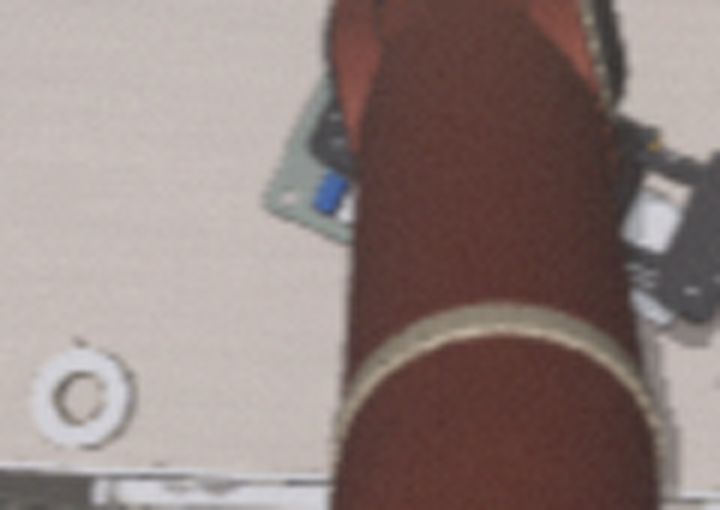

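View pics/scene4z.png

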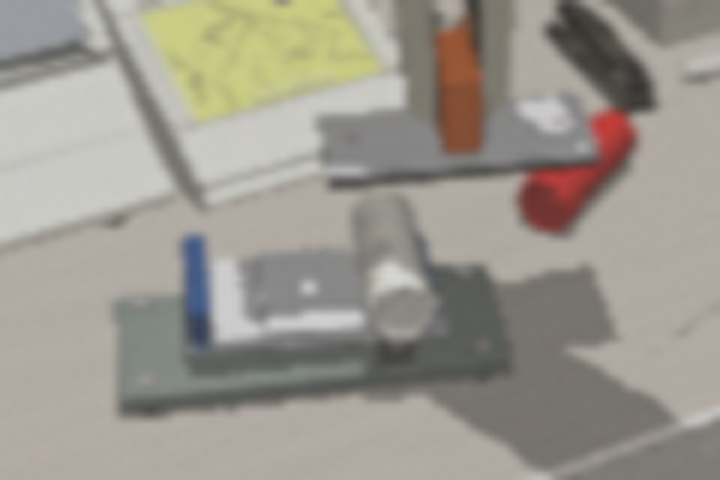

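```bash
python3 - <<'E'
from h import *
c=dict(np.load("wrist4.npz"))
A,B,C=[ray(c,u,v,.015)[:2] for u,v in [(76,145),(275,146),(87,231)]]
d=A-B; print(A,B,C,np.linalg.norm(d),np.linalg.norm(A-C),np.degrees(np.arctan2(d[1],d[0])))
x=d/np.linalg.norm(d); y=np.array([-x[1],x[0]]); o=(A+B)/2+y*.043; print("centre",o)
for u in (193,233): 
    p=ray(c,u,165,.055)[:2]; print("vial edge in jig",(p-o)@x,(p-o)@y)
s=get_state();print("tcp in jig",(s['ee_pos'][:2]-o)@x,(s['ee_pos'][:2]-o)@y, s['ee_pos'],s['force'])
o2=np.array([.501,.2123]);print((s['ee_pos'][:2]-o2)@x,(s['ee_pos'][:2]-o2)@y)
E
```

```text
[0.57392065 0.28118821] [0.50803574 0.1093707 ] [0.49442768 0.31467999] 0.1840165121188876 0.08626025572519952 69.02024622855872
centre [0.50082879 0.21067509]
vial edge in jig -0.023692010801224718 -0.032831547627484435
vial edge in jig -0.05591124336910341 -0.03299863748212622
tcp in jig -0.07252015259732278 -0.0021361822278629966 [0.47685839 0.14219768 0.15258822] [ 0.27867409  0.57339676 -1.68469973]
-0.07409863977911495 -0.002558105061441757
```

```bash
python3 -m pendant '0 -0.0003 -0.0006 0.03 0 0 1; 0 -0.0003 -0.0006 0.06 0 0 1; 0 -0.0003 -0.0006 0.08 0 0 1; 0 -0.0003 -0.0006 0.088 0 0 1; 0 -0.0003 -0.0006 0.09 0 0 1; 0 -0.0003 -0.0006 0.09 0 0 1; 0 -0.0003 -0.0006 0.09 0 0 1; 0 -0.0003 -0.0006 0.09 0 0 1; 0 -0.0003 -0.0006 0.09 0 0 1; 0 -0.0003 -0.0006 0.09 0 0 1'; cat > st.py <<'E'
from h import *
s=get_state();R,q=cur(s);o=np.array([.5008,.2110]);a=np.radians(69.2);x=np.array([np.cos(a),np.sin(a)]);y=np.array([-x[1],x[0]])
F=s['force'];print("clk",s['clock'],"tcp jig x,y",((q[:2]-o)@x).round(4),((q[:2]-o)@y).round(4),"z",q[2].round(5),"sole",(q[2]-.044).round(5),"F",F.round(2),"Fx jig",(F[:2]@x).round(2),"M",s['moment'].round(3),"toolx",R[:,0].round(4))
E
python3 st.py
```

```text
clock: 7.95
ee_pos: [0.4767, 0.1433, 0.1162]
tcp_rot: [-172.8, 89.9, 76.7]
force: [-0.4, -0.1, -2.3]
gripper_width: 0.0197
clk 7.95 tcp jig x,y -0.0718 -0.0014 z 0.11624 sole 0.07224 F [-0.41 -0.08 -2.29] Fx jig -0.22 M [0.04  0.01  0.012] toolx [ 3.0e-04  1.3e-03 -1.0e+00]
```

```bash
python3 -m pendant '0 0 0 0.003 0 0 1; 0 0 0 0.006 0 0 1; 0 0 0 0.009 0 0 1; 0 0 0 0.011 0 0 1; 0 0 0 0.011 0 0 1; 0 0 0 0.011 0 0 1; 0 0 0 0.011 0 0 1; 0 0 0 0.011 0 0 1; 0 0 0 0.011 0 0 1; 0 0 0 0.011 0 0 1'; python3 st.py
```

```text
clock: 8.78
ee_pos: [0.4765, 0.1433, 0.1115]
tcp_rot: [-141.6, 89.9, 107.9]
force: [-0.9, -0.2, -1.9]
gripper_width: 0.0201
clk 8.7833 tcp jig x,y -0.0719 -0.0013 z 0.11153 sole 0.06753 F [-0.9  -0.17 -1.95] Fx jig -0.48 M [0.015 0.03  0.013] toolx [-4.0e-04  1.1e-03 -1.0e+00]
```

Half a millimetre to go; continuing in 0.4–0.6 mm steps.

```bash
python3 -m pendant '0 0 0 0.001 0 0 1; 0 0 0 0.002 0 0 1; 0 0 0 0.002 0 0 1; 0 0 0 0.002 0 0 1; 0 0 0 0.002 0 0 1; 0 0 0 0.002 0 0 1; 0 0 0 0.002 0 0 1; 0 0 0 0.002 0 0 1; 0 0 0 0.002 0 0 1; 0 0 0 0.002 0 0 1'; python3 st.py
```

```text
clock: 9.62
ee_pos: [0.4765, 0.1434, 0.1108]
tcp_rot: [-153.3, 89.9, 96.2]
force: [-0.7, -0.1, 2.3]
gripper_width: 0.0198
clk 9.6167 tcp jig x,y -0.0718 -0.0013 z 0.11082 sole 0.06682 F [-0.68 -0.1   2.32] Fx jig -0.33 M [ 0.219  0.093 -0.02 ] toolx [-1.0e-04  1.3e-03 -1.0e+00]
```

```bash
python3 -m pendant '0 0 0 0.0006 0 0 1; 0 0 0 0.0012 0 0 1; 0 0 0 0.0012 0 0 1; 0 0 0 0.0012 0 0 1; 0 0 0 0.0012 0 0 1; 0 0 0 0.0012 0 0 1; 0 0 0 0.0012 0 0 1; 0 0 0 0.0012 0 0 1; 0 0 0 0.0012 0 0 1; 0 0 0 0.0012 0 0 1'; python3 st.py
```

```text
clock: 10.45
ee_pos: [0.4767, 0.1436, 0.1108]
tcp_rot: [-171.1, 89.9, 78.4]
force: [-1.0, -0.9, 4.5]
gripper_width: 0.0197
clk 10.45 tcp jig x,y -0.0716 -0.0014 z 0.11078 sole 0.06678 F [-0.97 -0.93  4.45] Fx jig -1.21 M [0.38  0.246 0.017] toolx [ 3.0e-04  1.7e-03 -1.0e+00]
```

```bash
python3 -m pendant '0 0 0 0.0005 0 -0.003 1; 0 0 0 0.0005 0 -0.006 1; 0 0 0 0.0005 0 -0.009 1; 0 0 0 0.0005 0 -0.012 1; 0 0 0 0.0005 0 -0.015 1; 0 0 0 0.0005 0 -0.018 1; 0 0 0 0.0005 0 -0.02 1; 0 0 0 0.0005 0 -0.02 1; 0 0 0 0.0005 0 -0.02 1; 0 0 0 0.0005 0 -0.02 1'; python3 st.py
```

```text
clock: 11.28
ee_pos: [0.4797, 0.1515, 0.1109]
tcp_rot: [178.2, 89.9, 67.7]
force: [-1.7, 1.2, 7.0]
gripper_width: 0.0194
clk 11.2833 tcp jig x,y -0.0631 -0.0014 z 0.11088 sole 0.06688 F [-1.67  1.25  6.98] Fx jig 0.57 M [0.513 0.346 0.001] toolx [ 0.001   0.0024 -1.    ]
```

```bash
python3 -m pendant '0 0 0 -0.0001 0 -0.004 1; 0 0 0 -0.0002 0 -0.008 1; 0 0 0 -0.0003 0 -0.012 1; 0 0 0 -0.0004 0 -0.016 1; 0 0 0 -0.0005 0 -0.02 1; 0 0 0 -0.0006 0 -0.024 1; 0 0 0 -0.0007 0 -0.028 1; 0 0 0 -0.0008 0 -0.03 1; 0 0 0 -0.0008 0 -0.03 1; 0 0 0 -0.0008 0 -0.03 1'; python3 st.py
```

```text
clock: 12.12
ee_pos: [0.484, 0.1626, 0.1112]
tcp_rot: [173.7, 89.9, 63.2]
force: [-1.1, 0.4, 5.9]
gripper_width: 0.0193
clk 12.1167 tcp jig x,y -0.0512 -0.0015 z 0.11116 sole 0.06716 F [-1.05  0.45  5.92] Fx jig 0.05 M [0.353 0.274 0.046] toolx [ 0.0011  0.0022 -1.    ]
```

```bash
python3 -m pendant '0 0 0 -0.0001 0 -0.006 1; 0 0 0 -0.0002 0 -0.012 1; 0 0 0 -0.0003 0 -0.018 1; 0 0 0 -0.0004 0 -0.024 1; 0 0 0 -0.0005 0 -0.03 1; 0 0 0 -0.0006 0 -0.036 1; 0 0 0 -0.0007 0 -0.042 1; 0 0 0 -0.0008 0 -0.048 1; 0 0 0 -0.0009 0 -0.05 1; 0 0 0 -0.0009 0 -0.05 1'; python3 st.py
```

```text
clock: 12.95
ee_pos: [0.4912, 0.1814, 0.1116]
tcp_rot: [167.4, 89.8, 56.9]
force: [-1.0, 0.2, 6.6]
gripper_width: 0.0196
clk 12.95 tcp jig x,y -0.031 -0.0015 z 0.11158 sole 0.06758 F [-1.01  0.23  6.61] Fx jig -0.14 M [ 0.246  0.245 -0.027] toolx [ 0.0015  0.0022 -1.    ]
```

```bash
python3 -m pendant '0 0 0 -0.0001 0 -0.006 1; 0 0 0 -0.0002 0 -0.012 1; 0 0 0 -0.0003 0 -0.018 1; 0 0 0 -0.0004 0 -0.024 1; 0 0 0 -0.0005 0 -0.03 1; 0 0 0 -0.0006 0 -0.036 1; 0 0 0 -0.0007 0 -0.042 1; 0 0 0 -0.0008 0 -0.048 1; 0 0 0 -0.0009 0 -0.05 1; 0 0 0 -0.0009 0 -0.05 1'; python3 st.py
```

```text
clock: 13.78
ee_pos: [0.4984, 0.2001, 0.112]
tcp_rot: [161.1, 89.8, 50.7]
force: [0.2, -0.5, 6.0]
gripper_width: 0.02
clk 13.7833 tcp jig x,y -0.0111 -0.0016 z 0.11201 sole 0.06801 F [ 0.21 -0.5   6.03] Fx jig -0.39 M [0.16  0.169 0.021] toolx [ 0.0018  0.0021 -1.    ]
```

```bash
python3 -m pendant '0 0 0 -0.0001 0 -0.006 1; 0 0 0 -0.0002 0 -0.012 1; 0 0 0 -0.0003 0 -0.018 1; 0 0 0 -0.0004 0 -0.024 1; 0 0 0 -0.0005 0 -0.03 1; 0 0 0 -0.0006 0 -0.036 1; 0 0 0 -0.0007 0 -0.042 1; 0 0 0 -0.0008 0 -0.048 1; 0 0 0 -0.0009 0 -0.05 1; 0 0 0 -0.0009 0 -0.05 1'; python3 st.py; python3 -c "
from h import *
cv2.imwrite('pics/w5.png',get_image('wrist')[:,:,::-1])
im=get_image('scene')[180:260,150:270,::-1];cv2.imwrite('pics/s5.png',cv2.resize(im,None,fx=6,fy=6,interpolation=2))"
```

```text
clock: 14.62
ee_pos: [0.5055, 0.2187, 0.1124]
tcp_rot: [154.9, 89.8, 44.5]
force: [-0.9, -0.4, 5.7]
gripper_width: 0.0201
clk 14.6167 tcp jig x,y 0.0089 -0.0017 z 0.11242 sole 0.06842 F [-0.88 -0.42  5.73] Fx jig -0.7 M [ 0.011  0.129 -0.055] toolx [ 0.0021  0.002  -1.    ]
```

View pics/w5.png

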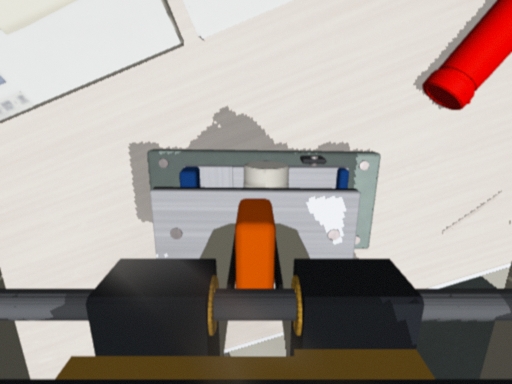

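View pics/s5.png

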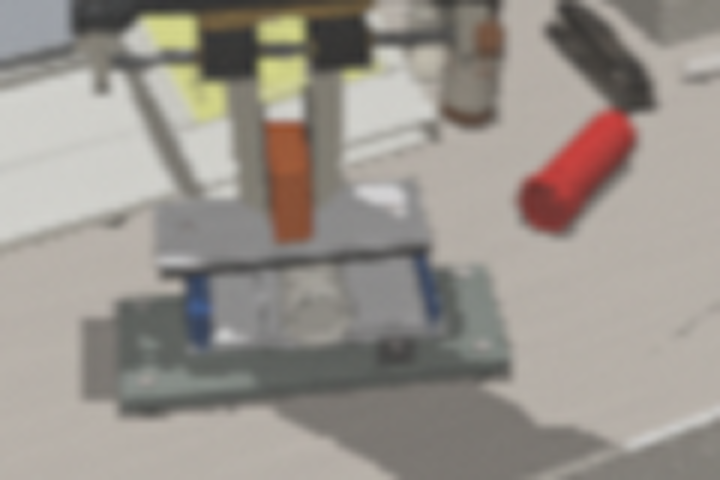

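```bash
python3 -m pendant '0 0 0 -0.0001 0 -0.006 1; 0 0 0 -0.0002 0 -0.012 1; 0 0 0 -0.0003 0 -0.018 1; 0 0 0 -0.0004 0 -0.024 1; 0 0 0 -0.0005 0 -0.03 1; 0 0 0 -0.0006 0 -0.036 1; 0 0 0 -0.0007 0 -0.042 1; 0 0 0 -0.0008 0 -0.048 1; 0 0 0 -0.0008 0 -0.05 1; 0 0 0 -0.0008 0 -0.05 1'; python3 st.py
```

```text
clock: 15.55
ee_pos: [0.5127, 0.2373, 0.1128]
tcp_rot: [148.7, 89.8, 38.2]
force: [-0.2, 0.3, 5.3]
gripper_width: 0.0196
clk 15.55 tcp jig x,y 0.0288 -0.0018 z 0.11283 sole 0.06883 F [-0.25  0.3   5.28] Fx jig 0.19 M [0.003 0.066 0.05 ] toolx [ 0.0024  0.0019 -1.    ]
```

```bash
python3 -m pendant '0 0 0 -0.0001 0 -0.006 1; 0 0 0 -0.0001 0 -0.012 1; 0 0 0 -0.0002 0 -0.018 1; 0 0 0 -0.0003 0 -0.024 1; 0 0 0 -0.0004 0 -0.03 1; 0 0 0 -0.0004 0 -0.036 1; 0 0 0 -0.0005 0 -0.042 1; 0 0 0 -0.0006 0 -0.048 1; 0 0 0 -0.0006 0 -0.05 1; 0 0 0 -0.0006 0 -0.05 1'; python3 st.py
```

```text
clock: 16.38
ee_pos: [0.5199, 0.2559, 0.1132]
tcp_rot: [143.8, 89.8, 33.4]
force: [0.7, 0.1, 6.7]
gripper_width: 0.0197
clk 16.3833 tcp jig x,y 0.0488 -0.0019 z 0.11324 sole 0.06924 F [0.72 0.05 6.68] Fx jig 0.3 M [-0.149  0.085  0.038] toolx [ 0.0027  0.0018 -1.    ]
```

```bash
python3 -m pendant '0 0 0 -0.0001 0 -0.004 1; 0 0 0 -0.0002 0 -0.008 1; 0 0 0 -0.0003 0 -0.012 1; 0 0 0 -0.0003 0 -0.016 1; 0 0 0 -0.0003 0 -0.02 1; 0 0 0 -0.0003 0 -0.024 1; 0 0 0 -0.0003 0 -0.028 1; 0 0 0 -0.0003 0 -0.03 1; 0 0 0 -0.0003 0 -0.03 1; 0 0 0 -0.0003 0 -0.03 1'; python3 st.py
```

```text
clock: 17.22
ee_pos: [0.5242, 0.2673, 0.1132]
tcp_rot: [146.6, 89.8, 36.1]
force: [0.6, 0.3, 5.0]
gripper_width: 0.0197
clk 17.2167 tcp jig x,y 0.0609 -0.0018 z 0.11318 sole 0.06918 F [0.63 0.3  5.02] Fx jig 0.51 M [-0.006 -0.129 -0.02 ] toolx [ 0.003   0.0022 -1.    ]
```

```bash
python3 -m pendant '0 0 0 0.0001 0 -0.003 1; 0 0 0 0.0003 0 -0.006 1; 0 0 0 0.0005 0 -0.009 1; 0 0 0 0.0008 0 -0.012 1; 0 0 0 0.0011 0 -0.015 1; 0 0 0 0.0015 0 -0.018 1; 0 0 0 0.0018 0 -0.02 1; 0 0 0 0.0018 0 -0.02 1; 0 0 0 0.0018 0 -0.02 1; 0 0 0 0.0018 0 -0.02 1'; python3 st.py;  python3 -c "
from h import *
cv2.imwrite('pics/w6.png',get_image('wrist')[:,:,::-1])"
```

```text
clock: 18.05
ee_pos: [0.5269, 0.2749, 0.1121]
tcp_rot: [148.5, 89.8, 38.0]
force: [3.1, 0.2, 4.4]
gripper_width: 0.0193
clk 18.05 tcp jig x,y 0.069 -0.0017 z 0.11209 sole 0.06809 F [3.07 0.19 4.36] Fx jig 1.27 M [ 0.004 -0.56   0.052] toolx [ 0.0029  0.0023 -1.    ]
```

View pics/w6.png

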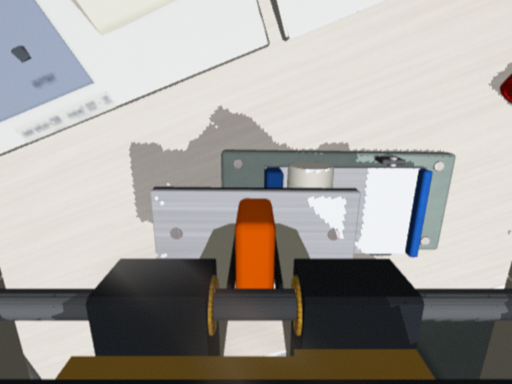

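```bash
python3 -m pendant '0 0 0 0.0003 0 -0.003 1; 0 0 0 0.0007 0 -0.005 1; 0 0 0 0.001 0 -0.007 1; 0 0 0 0.0013 0 -0.009 1; 0 0 0 0.0016 0 -0.011 1; 0 0 0 0.0018 0 -0.012 1; 0 0 0 0.0018 0 -0.012 1; 0 0 0 0.0018 0 -0.012 1; 0 0 0 0.0018 0 -0.012 1; 0 0 0 0.0018 0 -0.012 1'; python3 st.py
```

```text
clock: 18.93
ee_pos: [0.5283, 0.2786, 0.1112]
tcp_rot: [139.3, 89.9, 28.8]
force: [3.9, 0.3, 5.6]
gripper_width: 0.0196
clk 18.9333 tcp jig x,y 0.073 -0.0016 z 0.11118 sole 0.06718 F [3.89 0.29 5.59] Fx jig 1.65 M [-0.238 -0.848  0.083] toolx [ 0.0019  0.001  -1.    ]
```

```bash
python3 -m pendant '0 0 0 0.0003 0 -0.002 1; 0 0 0 0.0006 0 -0.004 1; 0 0 0 0.0006 0 -0.005 1; 0 0 0 0.0006 0 -0.005 1; 0 0 0 0.0006 0 -0.005 1; 0 0 0 0.0006 0 -0.005 1; 0 0 0 0.0006 0 -0.005 1; 0 0 0 0.0006 0 -0.005 1; 0 0 0 0.0006 0 -0.005 1; 0 0 0 0.0006 0 -0.005 1'; python3 st.py;  python3 -c "
from h import *
c=camera_info('wrist');np.savez('w7.npz',**c)
im=get_image('wrist')[:,:,::-1];cv2.imwrite('pics/w7.png',cv2.resize(im[135:265,140:470],None,fx=2.4,fy=2.4,interpolation=2))
im=get_image('scene')[180:260,150:270,::-1];cv2.imwrite('pics/s7.png',cv2.resize(im,None,fx=6,fy=6,interpolation=2))"
```

```text
clock: 19.77
ee_pos: [0.5287, 0.2795, 0.1111]
tcp_rot: [80.1, 89.9, -30.5]
force: [2.5, -0.8, 7.5]
gripper_width: 0.0193
clk 19.7667 tcp jig x,y 0.074 -0.0017 z 0.11107 sole 0.06707 F [ 2.48 -0.84  7.46] Fx jig 0.09 M [-0.607 -0.621  0.185] toolx [ 9.e-04 -5.e-04 -1.e+00]
```

View pics/w7.png

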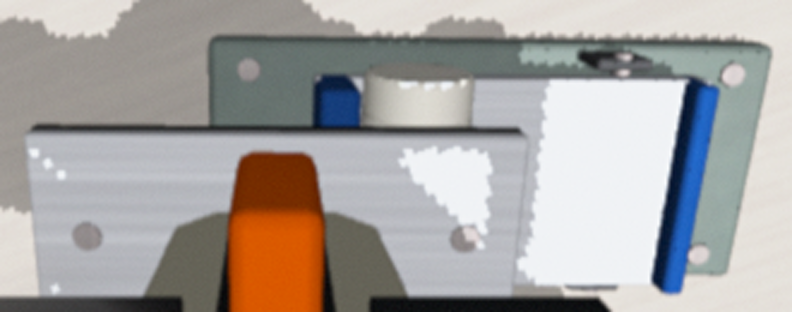

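View pics/s7.png

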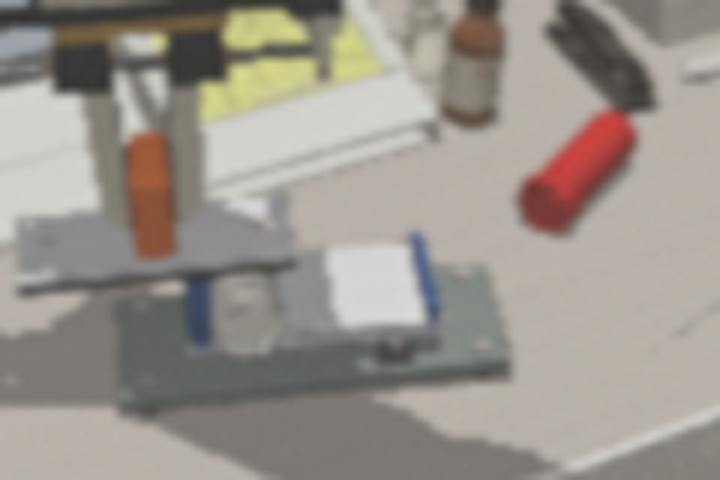

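```bash
python3 -m pendant '0 0 0 -0.003 0 0 1; 0 0 0 -0.006 0 0 1; 0 0 0 -0.012 0 0 1; 0 0 0 -0.03 0 0 1; 0 0 0 -0.07 0 0 1; 0 0 0 -0.12 0 0 1; 0 0 0 -0.17 0 0 1; 0 0 0 -0.2 0 0 1; 0 0 0 -0.2 0 0 1; 0 0 0 -0.2 0 0 1'; python3 st.py;  python3 -c "
from h import *
print(row([.457,.05,.2],-104.3), row([.442,-.1,.2],-104.3))
c=camera_info('wrist');np.savez('w8.npz',**c)
im=get_image('wrist')[:,:,::-1];cv2.imwrite('pics/w8.png',im)
im=get_image('scene')[180:260,150:270,::-1];cv2.imwrite('pics/s8.png',cv2.resize(im,None,fx=6,fy=6,interpolation=2))"
```

```text
clock: 20.7
ee_pos: [0.5272, 0.2809, 0.1906]
tcp_rot: [-117.4, 89.9, 132.1]
force: [-0.4, -0.3, -2.7]
gripper_width: 0.0196
clk 20.7 tcp jig x,y 0.0747 0.0001 z 0.19061 sole 0.14661 F [-0.38 -0.33 -2.68] Fx jig -0.45 M [ 0.012  0.006 -0.054] toolx [-0.0012  0.0013 -1.    ]
[-1.710e-02 -1.000e-04  2.000e-04 -2.400e-02  3.740e-02  6.021e-01] [-1.710e-02 -1.000e-04  2.000e-04 -2.450e-02  1.334e-01  9.665e-01]
```

View pics/w8.png

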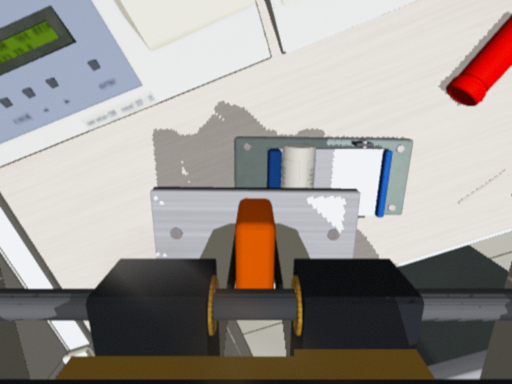

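View pics/s8.png

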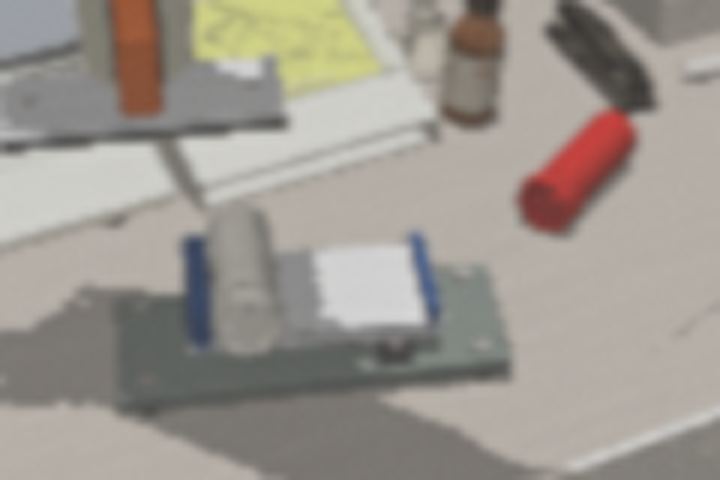

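```bash
python3 -m pendant '-0.001 0 0 -0.02 0 0.04 1; -0.003 0 0 -0.03 0.01 0.1 1; -0.005 0 0 -0.03 0.02 0.18 1; -0.007 0 0 -0.03 0.03 0.27 1; -0.009 0 0 -0.03 0.04 0.36 1; -0.011 0 0 -0.03 0.055 0.45 1; -0.013 0 0 -0.03 0.07 0.54 1; -0.015 0 0 -0.03 0.085 0.63 1; -0.017 0 0 -0.03 0.1 0.72 1; -0.017 0 0 -0.03 0.115 0.81 1'; python3 -m pendant '0 0 0 0 0.005 0.05 1; 0 0 0 0 0.015 0.1 1; 0 0 0 0 0.02 0.13 1; 0 0 0 0 0.02 0.15 1; 0 0 0 0 0.02 0.155 1; 0 0 0 0 0.02 0.155 1; 0 0 0 0 0.02 0.155 1; 0 0 0 0 0.02 0.155 1; 0 0 0 0 0.02 0.155 1; 0 0 0 0 0.02 0.155 1'; python3 st.py;  python3 -c "
from h import *
print(row([.442,-.1,.045],-104.3))
im=get_image('top')[:,:,::-1];cv2.imwrite('pics/t9.png',cv2.resize(im[130:260,130:330],None,fx=4,fy=4,interpolation=2))"
```

```text
clock: 21.63
ee_pos: [0.456, -0.0403, 0.2012]
tcp_rot: [-99.0, 89.8, 156.7]
force: [0.9, 0.1, -2.1]
gripper_width: 0.0196
clock: 22.47
ee_pos: [0.4501, -0.1001, 0.2022]
tcp_rot: [-149.1, 89.9, 106.6]
force: [0.2, -0.0, -1.9]
gripper_width: 0.0196
clk 22.4667 tcp jig x,y -0.3089 -0.063 z 0.20216 sole 0.15816 F [ 0.2  -0.03 -1.87] Fx jig 0.05 M [ 0.027  0.039 -0.02 ] toolx [-4.0e-04  1.4e-03 -1.0e+00]
[ 1.000e-04 -2.000e-04  1.000e-04  3.929e-01 -1.930e-02  5.100e-03]
```

View pics/t9.png

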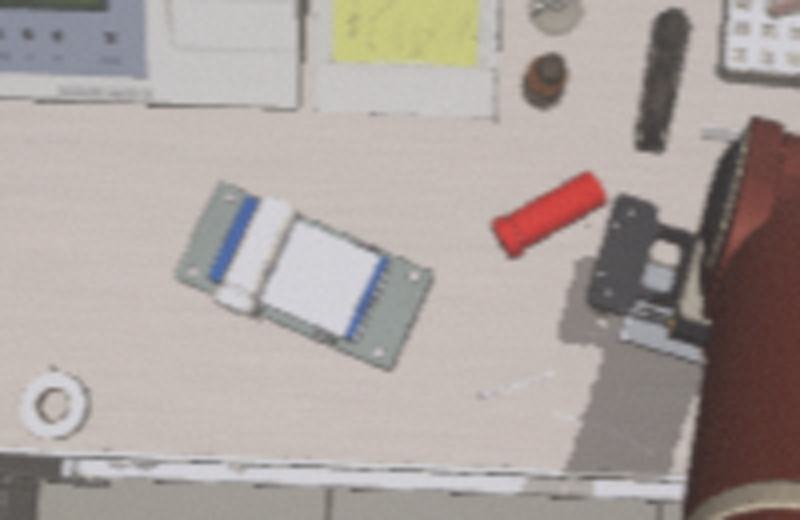

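```bash
python3 -m pendant '0 0 0 0.05 -0.005 0 1; 0 0 0 0.13 -0.01 0 1; 0 0 0 0.21 -0.019 0.005 1; 0 0 0 0.28 -0.019 0.005 1; 0 0 0 0.33 -0.019 0.005 1; 0 0 0 0.36 -0.019 0.005 1; 0 0 0 0.38 -0.019 0.005 1; 0 0 0 0.385 -0.019 0.005 1; 0 0 0 0.385 -0.019 0.005 1; 0 0 0 0.385 -0.019 0.005 1'; python3 st.py
```

```text
clock: 23.35
ee_pos: [0.4427, -0.1009, 0.0488]
tcp_rot: [137.3, 89.9, 32.9]
force: [0.4, -0.3, -1.0]
gripper_width: 0.0196
clk 23.35 tcp jig x,y -0.3122 -0.0564 z 0.0488 sole 0.0048 F [ 0.36 -0.33 -1.01] Fx jig -0.18 M [ 0.056 -0.062 -0.016] toolx [ 1.2e-03  8.0e-04 -1.0e+00]
```

```bash
python3 -m pendant '0 0 0 0.003 0 0 1; 0 0 0 0.006 0 0 1; 0 0 0 0.009 0 0 1; 0 0 0 0.012 0 0 1; 0 0 0 0.0125 0 0 1; 0 0 0 0.0125 0 0 1; 0 0 0 0.0125 0 0 1; 0 0 0 0.0125 0 0 1; 0 0 0 0.0125 0 0 1; 0 0 0 0.0125 0 0 1'; python3 st.py
```

```text
clock: 24.18
ee_pos: [0.4423, -0.1009, 0.044]
tcp_rot: [158.0, 89.9, 53.7]
force: [-1.1, 0.6, 6.0]
gripper_width: 0.0199
clk 24.1833 tcp jig x,y -0.3123 -0.056 z 0.04403 sole 3e-05 F [-1.12  0.64  6.02] Fx jig 0.2 M [-0.008  0.3    0.031] toolx [ 7.e-04  9.e-04 -1.e+00]
```

```bash
python3 -m pendant '0 0 0 -0.0015 0 0 1; 0 0 0 -0.0015 0 0 -1; 0 0 0 -0.0015 0 0 -1; 0 0 0 -0.0015 0 0 -1; 0 0 0 -0.0015 0 0 -1; 0 0 0 -0.0015 0 0 -1; 0 0 0 -0.0015 0 0 -1; 0 0 0 -0.0015 0 0 -1; 0 0 0 -0.0015 0 0 -1; 0 0 0 -0.0015 0 0 -1'; python3 -m pendant '0 0 0 0 0 0 -1; 0 0 0 0 0 0 -1; 0 0 0 -0.05 0 0 -1; 0 0 0 -0.11 0 0 -1; 0 0 0 -0.19 0 0 -1; 0 0 0 -0.27 0 0 -1; 0 0 0 -0.35 0 0 -1; 0 0 0 -0.38 0 0 -1; 0 0 0 -0.38 0 0 -1; 0 0 0 -0.38 0 0 -1'; python3 st.py;  python3 -c "
from h import *
im=get_image('top')[:,:,::-1];cv2.imwrite('pics/t10.png',cv2.resize(im[130:260,130:330],None,fx=4,fy=4,interpolation=2))
cv2.imwrite('pics/w10.png',get_image('wrist')[:,:,::-1])
im=get_image('scene')[:,:,::-1];cv2.imwrite('pics/s10.png',cv2.resize(im[180:260,160:330],None,fx=4,fy=4,interpolation=2))"
```

```text
clock: 25.02
ee_pos: [0.442, -0.1008, 0.0437]
tcp_rot: [-141.9, 89.9, 113.7]
force: [0.3, 0.1, -0.1]
gripper_width: 0.0749
clock: 25.85
ee_pos: [0.4419, -0.1009, 0.1959]
tcp_rot: [170.2, 89.9, 65.8]
force: [-0.5, 0.8, -0.5]
gripper_width: 0.0932
clk 25.85 tcp jig x,y -0.3125 -0.0557 z 0.19593 sole 0.15193 F [-0.53  0.8  -0.53] Fx jig 0.56 M [ 0.078  0.018 -0.019] toolx [ 5.e-04  1.e-03 -1.e+00]
```

View pics/t10.png

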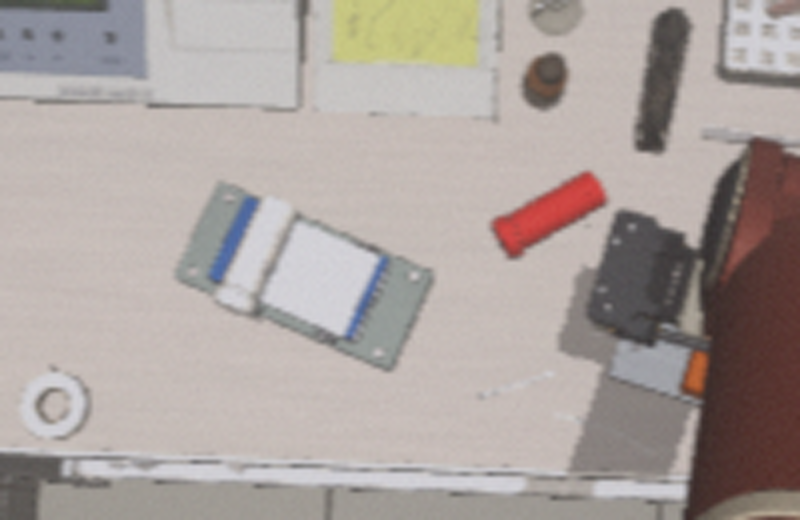

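View pics/w10.png

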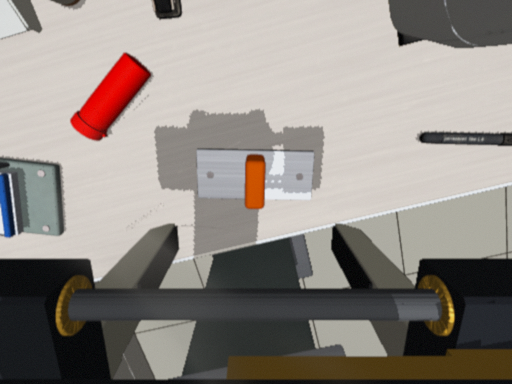

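View pics/s10.png

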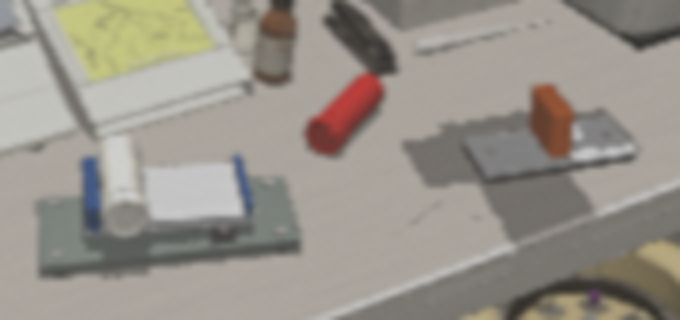

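```bash
python3 - <<'E'
from h import *
c=camera_info("top"); o=np.array([.5008,.2110]);a=np.radians(69.2);x=np.array([np.cos(a),np.sin(a)]);y=np.array([-x[1],x[0]])
for n,(u,v,s,ox,oy),z in [("start far",(597,152,6.6,130,165),.055),("start cap end",(533,343,6.6,130,165),.055),("now far",(280,199,4,130,130),.055),("now cap end",(236,303,4,130,130),.055)]:
    p=ray(c,(u+.5)/s-.5+ox,(v+.5)/s-.5+oy,z)[:2]-o; print(n,(p@x).round(4),(p@y).round(4))
E
```

```text
start far -0.0339 -0.0413
start cap end -0.0439 0.0518
now far 0.0349 -0.0403
now cap end 0.0313 0.0466
```

```bash
python3 -c "
from bench import *
print(finish_job(), get_state()['clock'])"
```

```text
the job is handed in; nothing more can be done
the job is handed in; nothing more can be done
```

The job is done and handed in at about 26 s of the 72 s allowed. `finish_job` gives no verdict, so success rests on my own checks.

**What I did:** I gripped the pad by its orange bar and tried the press on the worktop first, which showed about 9 N per mm of push. I then laid the sole on the vial and rolled it up the bed in one stroke. The slope felt like about 2.3°. The vial dropped into the groove, I pressed it home there, and I put the pad back near its original spot and released it.

**Last checks:**
- **Force:** after subtracting the pad's weight, the force read at the end of each move was 6.4 to 9.5 N during the stroke, and about 9.5 N pressing home. These are readings between moves, so I did not see the peaks in between.
- **Vial:** the top view puts its axis about 33 mm from the jig origin and centred across within about 3 mm. It looks parallel to the stop within about 0.04 rad, though that angle is a rough reading.
- **Pad:** it lies flat and released, about 0.3 m from the jig's centre.
- **Other objects:** the pictures show the tape, bottle and marker standing as before; I did not measure their positions.

**Disagreements:**
- The wrist and top cameras first differed by about 5 mm along the rolling direction for the jig's position. A closer second look brought this to about 2 mm, and it did not affect the work.
- While the vial dropped into the groove, the wrist also showed a sideways force of about 3 N, which I could not explain. It was gone after the lift.

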